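# Put the missing spice pot back into the condiment station

## Task

The red-spice pot belongs in the empty middle bay of the condiment station, but it stands packed tight in a row of pots, with no room for fingers between them. Slide it upright along the table, lengthwise out of the row, until about three quarters of its length stands free, without shifting the other pots of the row; then pick it up, set it fully down into the middle bay, let go of it, and shut the station's clear lid.

Things in the scene. Friction and masses are not known exactly. Their poses are not given: they have to be found in the camera images.
- red_pot: Pale oblong pot with RED spice and a spoon. Origin: centre of its underside, z up. Rim 112 mm (own x) by 70 mm (own y), its widest edge 60 to 61 mm up; below, it slopes in to 105 x 63 mm at 56 mm and 100 x 59 mm at the bottom. Spoon up to 69 mm. About 0.14 kg. Acts as a filled block: one wall cannot be pinched; take it across the rim's 70 mm. Stands on the table in any place of a row of three.
- brown_pot: Loose pot of the same shape with brown spice, no spoon, in the row with the red one; must not be shifted. Row: long sides rim to rim (pitch 70.5 mm, 0.5 mm gaps: no room for a finger), long axes parallel, within 0.1 rad of world x. The short ends are open: the far ones stand just inside the table's far edge (x = 0.51, nothing behind); on the robot's side the table is free.
- white_pot: Loose pot of the same shape with white contents and a spoon, in the row with the red one; must not be shifted. Origin and axes as for the red pot.
- condiment_station: Fixed grey steel box, 256 mm along its y, 136 mm along its x, front (-x) to the robot. Origin: centre of the footprint, table height. Walls 76 (front), 82 (ends), 88 mm (back) high. Inside, a plate (top at 68 mm) has three openings, 106 (x) by 64 mm (y), 80 mm apart along y; fixed brown and white pots fill the outer two. A seated pot hangs by its rim: origin 10 mm, rim top 71 mm up.
- middle_bay (a point): Centre of the empty middle opening, at the top of the plate, 68 mm up; axes as the station's. A pot up to 3 mm off, let go with its rim up to 10 mm high, slides home and centres itself. Seated rims are only 10 mm apart, so fingers holding the red rim must have their tips above the neighbours' rims (71 mm) when they let go.
- lid_hinge (a point): Middle of the lid's hinge line, at the station's back top edge, 91 mm above the table; the hinge runs along the station's y.
- condiment_station_lid (a joint): Lid angle, rad: 0 shut, 1.83 fully open; starts at 1.65 to 1.80, standing up at the back to 0.25 m height. CLEAR plastic (hard to see), 254 mm wide, 0.12 kg, with a grey 60 mm lip in the middle of its free edge, 157 mm from the hinge; its outer face, 3 mm off the hinge line, looks away from the robot. Hinge friction holds it above about 1.1; below that it falls shut by itself.

How it is judged:
On the way, in this order (a step that is already met when the one before it is completed fails the run):
1. the red pot has been slid along the table, upright, at least 70 mm out of the row, past both its neighbours ((x of red_pot in the frame of brown_pot below -0.07 m or x of red_pot in the frame of brown_pot above 0.07 m) and (x of red_pot in the frame of white_pot below -0.07 m or x of red_pot in the frame of white_pot above 0.07 m) and height (world z) of red_pot between -0.006 and 0.006 m and angle between red_pot's own z axis and vertical below 0.1 rad), for 0.1 s.
2. the red pot hangs fully home in the middle bay and the fingers have let go of it (horizontal distance between red_pot and middle_bay below 0.006 m and z of red_pot in the frame of condiment_station below 0.014 m and angle between red_pot's own z axis and vertical below 0.04 rad and contact force between red_pot and the fingers below 0.2 N), for 0.2 s.
At the end, for the whole second after the job is handed in: The lid is shut (within 0.04 rad); the red pot hangs released and at rest in the middle bay, within 6 mm of its centre, its underside at most 14 mm above the table, level within 0.04 rad; and the two other pots of the row are within 10 mm of where they were at the start (value of joint condiment_station_lid below 0.04 rad and horizontal distance between red_pot and middle_bay below 0.006 m and z of red_pot in the frame of condiment_station below 0.014 m and angle between red_pot's own z axis and vertical below 0.04 rad and linear speed of red_pot below 0.02 m/s and distance of each of brown_pot, white_pot from where it was at the start of the episode below 0.01 m); the robot touches nothing.
It fails at once if one of the two other pots of the row shifted by more than 10 mm (distance of any of brown_pot, white_pot from where it was at the start of the episode above 0.01 m).
It fails at once if the red pot tipped by more than 0.4 rad, spilling its spice (angle between red_pot's own z axis and vertical above 0.4 rad).
It also fails if it takes over 72 s, if anything falls off the work surface, if the arm or the gripper's body presses on something with over 40 N, if the wrist force passes 120 N, or if a joint passes its speed limit or range.

## Robot

A 7-joint arm with a two-finger parallel gripper is mounted at the origin on the work surface; the furniture and walls round the work are solid. World frame = base frame: x ahead of the robot, y to its left, z up, the work surface at z = 0. Lengths are in m, angles in rad, forces in N, time in s.
With the tool pointing down it reaches from about 0.4 to 0.925 m from the base axis. Payload 4.1 kg.
Tool frame: the origin (TCP) lies on the centre line of the jaws, within the pads' length; the fingertips stand 19 mm ahead of it and the grasp point (between the pads) is the TCP (bot.finger_overhang is the distance from the TCP to the fingertips, in m); z points along the fingers, y is the line along which they close (so a half turn about z gives the same grasp; the last joint's range is limited). The gripper opens to 85 mm and grips with 20 to 120 N. Pads are 22 mm wide; open, the fingers measure 114 mm over their backs; the gripper's body (76 mm by 85 mm) begins 54 mm behind the grasp point. The pads swing forward as they close: fully open they stand 13 mm farther back than shut.
Start: joints at [1.06, 0.398, 0.045, 1.537, -0.019, 1.207, -0.051], TCP at [0.26, -0.596, 0.25] pointing down, gripper open.
Joint ranges: [-2.82, 2.82], [-0.49, 2.23], [-1.37, 1.46], [0, 2.46], [-1.36, 4.5], [0.23, 2], [-2.94, 2.94]. Speed limits (rad/s): [2.57, 2.57, 3.14, 3.14, 3.14, 3.14, 3.14].

## Interface

Orientations are given as a unit quaternion [w, x, y, z].
In Python, from station import bot gives the robot as it stands.
- The arm moves only by the shell command python3 shift.py FILE [FORCE], which reads ROWS from the file FILE. ROWS is a JSON list of rows, 1 to 5 of them, each written [[dx, dy, dz], [rx, ry, rz], opening]: dx, dy, dz in m, then a rotation vector rx, ry, rz in rad, then the finger opening in m; each row shifts and turns the commanded pose from where the row before left it, along the tool's axes as they then stand; what a row does not reach is not made up. A row lasts 1/10 s, in which the tool goes at most 0.05 m and 0.15 rad, less where a joint would pass 70% of its speed; a pose out of reach is approached as far as the arm can. The fingers move at their own pace and stop on an object; FORCE is the grip in N (left out, the last holds). Time passes only in rows, so rows that do not move let the fingers close. It prints the time, the measured TCP pose, the force, the opening and the grip force at its end. Input that does not fit is refused with a message, and nothing moves.
- bot.read_state(): the state, without advancing time (a new reading comes with each control period).
- bot.read_camera(name): name is "scene" or "top"; returns (picture, depth): 480x640x3 uint8, red, green, blue; 480x640 float32, m along the optical axis (not along the pixel's ray), 0 where there is no reading.
- bot.get_calibration(name): a dict with "vfov" (degrees; the focal length in pixels is half the picture's height over the tangent of half this angle, whatever the lens; pixels are square), "cx", "cy" (the principal point, pixels), "eye" and "attitude" of the camera in the world. Camera axes: x right, y down, z forward; pixel columns grow to the right and rows downward; lengths in m; the calibration is good to about 2 mm. A picture is of the moment at which its call begins. get_calibration takes no time and is no camera call.
- bot.close_job(): hands the job in; it is judged then, once.
The state is a dict: "clock": time; "qpos": joint angles; "qvel": joint speeds; "joint_torque": joint torques, N m; "tcp_pos": TCP position; "eef_rot": TCP orientation; "ft_force": force on the tool from outside, world axes, zero at the start; "moment": the same for the moment, N m; "opening": finger opening in m; "gripper_force": force on a finger pad.
Only numpy, scipy, OpenCV 4.12 (cv2) and the standard library are available. Lean on these libraries where they do the work, as an engineer would, in place of code of your own. Each camera call takes 0.05 s, during which the arm holds its last target. There are 200 camera calls.

## Working session

There is one attempt and no reset: what is moved stays moved. The work goes in short steps, Python scripts to look and compute and a shell command to move; the robot and the scene stay as the last step left them, time stands still between calls to the robot, and variables do not carry over. Pictures are saved under pics/ and viewed, at most 11 in all, crops included, and the job is handed in when it is done.

```bash
ls; mkdir -p pics; python3 - <<'E'
from station import bot
import cv2,numpy as np
for n in("scene","top"):
    p,d=bot.read_camera(n); cv2.imwrite(f"pics/{n}0.png",p[:,:,::-1]); np.savez(f"{n}0.npz",p=p,d=d); print(n,bot.get_calibration(n))
print(bot.read_state(),bot.finger_overhang)
E
```

```text
pics
shift.py
station.py
scene {'vfov': 49.440627752395656, 'cx': 313.2929545880394, 'cy': 243.05995900560433, 'eye': array([-0.02011018,  0.66309372,  0.51357077]), 'attitude': array([ 0.1546969 , -0.22149868,  0.81385079, -0.51444542])}
top {'vfov': 45.25042369661779, 'cx': 311.0271725893879, 'cy': 241.4857074028979, 'eye': array([ 0.36948564, -0.07912278,  1.28799295]), 'attitude': array([ 0.02373946, -0.69616483,  0.71656637, -0.03638151])}
{'clock': 0.1, 'qpos': array([ 1.0600027 ,  0.3991094 ,  0.04500339,  1.53774668, -0.0187013 ,
        1.20691554, -0.05069759]), 'qvel': array([ 0.00141594, -0.00244598,  0.00038225, -0.00335585, -0.0005857 ,
       -0.00179611,  0.00065388]), 'joint_torque': array([ 3.82344660e-03, -4.76263869e+01,  1.37044597e+00, -2.54950136e+01,
        1.19830813e-02,  5.05131509e-03,  2.67472956e-05]), 'tcp_pos': array([ 0.25999299, -0.59515111,  0.2493755 ]), 'eef_rot': array([-8.47815201e-04,  9.78862881e-01,  2.04515741e-01, -2.31963993e-04]), 'ft_force': array([-0.74162816,  0.0023474 , -0.54742995]), 'moment': array([ 0.01872425, -0.00576137,  0.01632517]), 'gripper_force': 0.0, 'opening': 0.08553897583284906} 0.019
```

View pics/scene0.png

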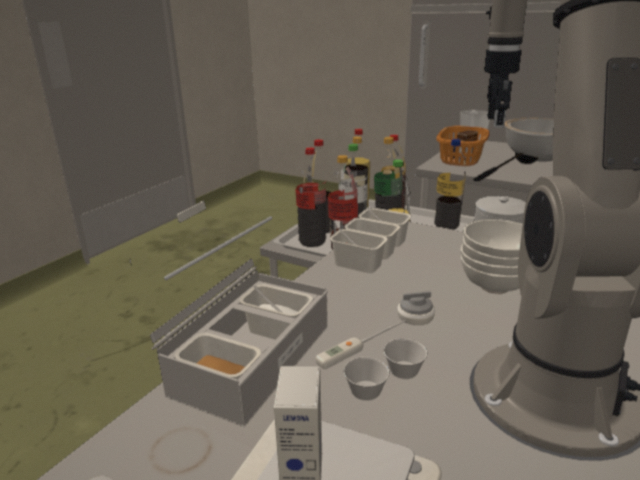

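View pics/top0.png

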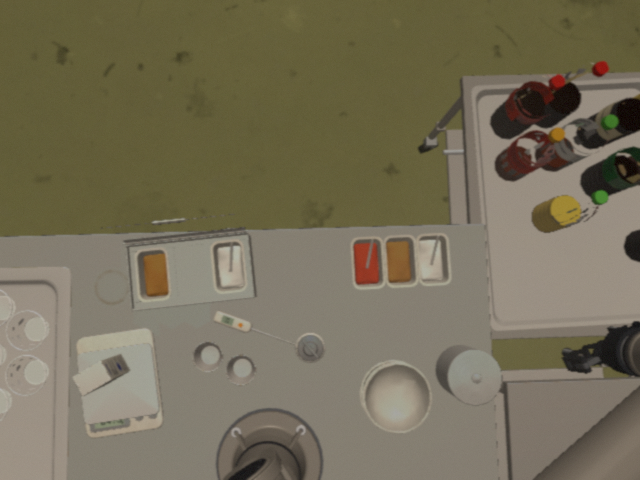

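The scene view shows the station at about (245,335), its middle bay open, and the row in the distance. The top view shows the row with red at (367,263), brown at (399,261) and white at (432,258), so red is at the +y end. The station centre is near (192,272) with its empty bay in the middle.

```bash
cat > h.py <<'E'
import numpy as np,cv2
from scipy.spatial.transform import Rotation as R
from station import bot
def cal(n):
    c=bot.get_calibration(n); w=c["attitude"]; return c,240/np.tan(np.radians(c["vfov"]/2)),R.from_quat([*w[1:],w[0]]).as_matrix()
def cloud(n,d):
    c,f,M=cal(n); v,u=np.mgrid[:480,:640]
    return np.stack([(u-c["cx"])/f*d,(v-c["cy"])/f*d,d],-1)@M.T+c["eye"]
def cast(n,uv,z):
    c,f,M=cal(n); uv=np.atleast_2d(np.asarray(uv,float))
    r=np.c_[(uv[:,0]-c["cx"])/f,(uv[:,1]-c["cy"])/f,np.ones(len(uv))]@M.T
    return c["eye"]+r*((z-c["eye"][2])/r[:,2])[:,None]
def rect(p):
    (cx,cy),(w,h),a=cv2.minAreaRect((p[:,:2]*1000).astype(np.float32))
    if a>45: w,h,a=h,w,a-90
    return f"c=({cx:.1f},{cy:.1f}) xlen={w:.1f} ylen={h:.1f} yaw={np.radians(a):.4f}"
E
python3 - <<'E'
from h import *
for n in("top","scene"):
    D=np.load(n+"0.npz");P=cloud(n,D["d"]);p=D["p"].astype(int);ok=D["d"]>0
    x,y,z=P[...,0],P[...,1],P[...,2]
    t=ok&(abs(x-.2)<.1)&(abs(y+.1)<.05); print(n,"table z",np.median(z[t]) if t.any() else None,z[t].std() if t.any() else None)
    for nm,(y0,y1),(a,b) in(("row",(-.42,-.1),(.052,.066)),("stn",(.02,.4),(.071,.095))):
        m=ok&(y>y0)&(y<y1)&(x>.33)&(x<.6)&(z>a)&(z<b)
        m=cv2.morphologyEx(m.astype(np.uint8),cv2.MORPH_CLOSE,np.ones((3,3)))
        k,l,s,_=cv2.connectedComponentsWithStats(m*(ok&(z>.04)).astype(np.uint8))
        for i in range(1,k):
            if s[i,4]>60: print(n,nm,s[i],rect(P[l==i]),np.median(z[l==i]))
p=np.load("top0.npz")["p"]
c=np.hstack([cv2.resize(p[220:320,115:265],None,fx=2.65,fy=2.65,interpolation=2),cv2.resize(p[220:320,335:485],None,fx=2.65,fy=2.65,interpolation=2)])
cv2.imwrite("pics/crop.png",c[:,:,::-1])
E
```

```text
top table z 0.0007259976265429069 0.012138677075534763
top row [ 351  233  101   57 1404] c=(427.3,-293.9) xlen=112.1 ylen=211.8 yaw=0.0242 0.05999694762106855
top stn [ 123  230  132   81 1872] c=(419.2,152.8) xlen=142.1 ylen=260.4 yaw=0.0806 0.07447406791472311
scene table z -8.057276097162003e-05 0.012960847571842399
scene row [ 330  208   82   45 1138] c=(424.6,-294.7) xlen=114.5 ylen=215.4 yaw=0.0197 0.058036815223737465
scene stn [ 152  267  175  122 3158] c=(421.0,151.0) xlen=150.8 ylen=261.2 yaw=0.0814 0.07864249587355696
```

View pics/crop.png

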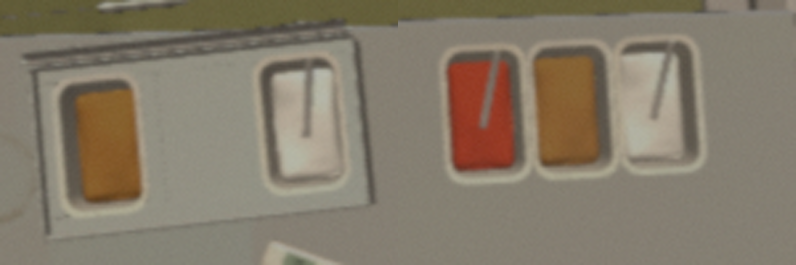

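The crop shows the row's rims touching, with red on the left. In the station, the two fixed pots have pale rims against the grey plate, so I can take the bay as the midpoint of those two rims.

```bash
cat >> h.py <<'E'
def rims(n,p,box,zr,thr):
    u0,v0,u1,v1=box; S=6
    c=cv2.resize(p[v0:v1,u0:u1],None,fx=S,fy=S,interpolation=cv2.INTER_CUBIC).astype(int)
    r=c[...,0]-.6*0; warm=(c[...,0]-c[...,2])
    m=((c[...,0]>thr)).astype(np.uint8)
    cs,_=cv2.findContours(m,cv2.RETR_EXTERNAL,cv2.CHAIN_APPROX_NONE); o=[]
    for k in cs:
        if cv2.contourArea(k)>S*S*150:
            q=k[:,0,:]; uv=(q+.5)/S-.5+[u0,v0]; o.append((rect(cast(n,uv,zr)),cv2.contourArea(k)/S/S))
    return o
E
python3 - <<'E'
from h import *
p=np.load("top0.npz")["p"]
print(p[268,125:260:3].tolist())
for thr in(150,160,170,180):
    print(thr); [print("  stn",*o) for o in rims("top",p,(120,235,262,312),.0705,thr)]
    [print("  row",*o) for o in rims("top",p,(340,228,462,300),.0605,thr)]
E
```

```text
[[134, 128, 117], [121, 118, 105], [131, 127, 115], [149, 144, 131], [150, 144, 127], [87, 81, 70], [92, 78, 61], [125, 83, 37], [132, 90, 40], [136, 97, 47], [135, 96, 44], [134, 96, 44], [134, 97, 43], [133, 93, 44], [160, 144, 124], [146, 144, 129], [145, 144, 129], [144, 142, 128], [145, 143, 130], [147, 144, 130], [145, 143, 128], [143, 142, 128], [146, 143, 129], [146, 143, 131], [147, 145, 131], [146, 143, 129], [148, 145, 131], [146, 143, 131], [146, 145, 133], [165, 158, 138], [113, 106, 93], [127, 121, 109], [178, 168, 151], [180, 172, 154], [179, 170, 151], [133, 125, 113], [175, 163, 147], [179, 169, 150], [175, 164, 147], [138, 128, 114], [160, 152, 135], [146, 145, 131], [121, 120, 108], [116, 111, 99], [133, 126, 114]]
150
  stn c=(413.0,233.3) xlen=115.6 ylen=74.4 yaw=0.0821 1821.5555555555557
  stn c=(426.1,73.8) xlen=116.3 ylen=75.6 yaw=0.0785 1828.75
  row c=(426.9,-293.0) xlen=112.5 ylen=212.3 yaw=0.0247 4973.375
160
  stn c=(426.6,70.1) xlen=82.3 ylen=46.5 yaw=0.0327 680.8472222222223
  stn c=(425.9,73.6) xlen=111.9 ylen=70.9 yaw=0.0821 229.63888888888889
  row c=(415.1,-286.2) xlen=96.8 ylen=203.7 yaw=0.2947 963.8194444444445
170
  stn c=(427.0,70.6) xlen=80.5 ylen=43.3 yaw=0.0223 547.9027777777777
  row c=(429.6,-353.5) xlen=80.2 ylen=46.5 yaw=-0.0129 518.1805555555555
180
```

```bash
cat > to.py <<'E'
import sys; from h import *
# usage: to.py x y z yaw -> remaining in tool axes
a=[float(v) for v in sys.argv[1:]]; s=bot.read_state(); w=s["eef_rot"]; M=R.from_quat([*w[1:],w[0]])
print("pos",s["tcp_pos"].round(4),"yaw %.4f tilt %.4f"%(np.arctan2(M.as_matrix()[1,0],M.as_matrix()[0,0]),np.arccos(-M.as_matrix()[2,2])))
c,si=np.cos(a[3]),np.sin(a[3]); T=R.from_matrix([[c,si,0],[si,-c,0],[0,0,-1]])
print("d in current axes",M.inv().apply(np.array(a[:3])-s["tcp_pos"]).round(4),"in target axes",T.inv().apply(np.array(a[:3])-s["tcp_pos"]).round(4),"rotvec",(M.inv()*T).as_rotvec().round(4))
E
echo '[[[0,0,0],[0,0,0.129],0.02],[[0,0,0],[0,0,0.129],0.02],[[0,0,0],[0,0,0.129],0.02],[[0.0264,-0.0367,0],[0,0,0],0.02],[[0.0264,-0.0367,0],[0,0,0],0.02]]' > m.json && python3 shift.py m.json; echo '[[[0.0264,-0.0367,0],[0,0,0],0.02],[[0.0264,-0.0367,0],[0,0,0],0.02],[[0.0264,-0.0367,0],[0,0,0],0.02],[[0.0264,-0.0367,0],[0,0,0],0.02],[[0.0264,-0.0367,0],[0,0,0],0.02]]' > m.json && python3 shift.py m.json; python3 to.py .515 -.2206 .25 .0245
```

```text
clock: 0.6
tcp_pos: [0.3103, -0.5208, 0.2495]
eef_rot: [-0.0, 1.0, 0.011, -0.0]
ft_force: [1.1, 0.4, -0.1]
opening: 0.0203
gripper_force: 0.0
clock: 1.1
tcp_pos: [0.4391, -0.3325, 0.25]
eef_rot: [-0.0, 1.0, 0.012, -0.0]
ft_force: [1.2, -0.8, -0.2]
opening: 0.02
gripper_force: 0.0
pos [ 0.4391 -0.3325  0.25  ] yaw 0.0248 tilt 0.0004
d in current axes [ 0.0787 -0.1099  0.    ] in target axes [ 0.0787 -0.11    0.    ] rotvec [-0.0001  0.0004  0.0003]
```

```bash
echo '[[[0.0262,-0.0366,0],[0,0,0],0.02],[[0.0262,-0.0366,0],[0,0,0],0.02],[[0.0262,-0.0368,0],[0,0,0],0.02],[[0,0,0.04],[0,0,0],0.02],[[0,0,0.04],[0,0,0],0.02]]' > m.json && python3 shift.py m.json; echo '[[[0,0,0.04],[0,0,0],0.02],[[0,0,0.04],[0,0,0],0.02],[[0,0,0.024],[0,0,0],0.02],[[0,0,0],[0,0,0],0.02]]' > m.json && python3 shift.py m.json; python3 to.py .4953 -.221 .064 .0245; python3 - <<'E'
from h import *
p,d=bot.read_camera("top"); cv2.imwrite("pics/a.png",cv2.resize(p[200:320,300:460],None,fx=5,fy=5)[:,:,::-1])
E
```

```text
clock: 1.6
tcp_pos: [0.5164, -0.2204, 0.1703]
eef_rot: [0.0, 1.0, 0.015, 0.002]
ft_force: [-0.8, -0.9, -0.7]
opening: 0.0199
gripper_force: 0.0
clock: 2.0
tcp_pos: [0.511, -0.221, 0.0624]
eef_rot: [-0.002, 1.0, 0.013, -0.004]
ft_force: [-1.1, -0.5, -0.9]
opening: 0.0199
gripper_force: 0.0
pos [ 0.511  -0.221   0.0624] yaw 0.0251 tilt 0.0089
d in current axes [-0.0157 -0.0004 -0.0015] in target axes [-0.0157 -0.0004 -0.0016] rotvec [-0.0033  0.0083  0.0006]
```

View pics/a.png

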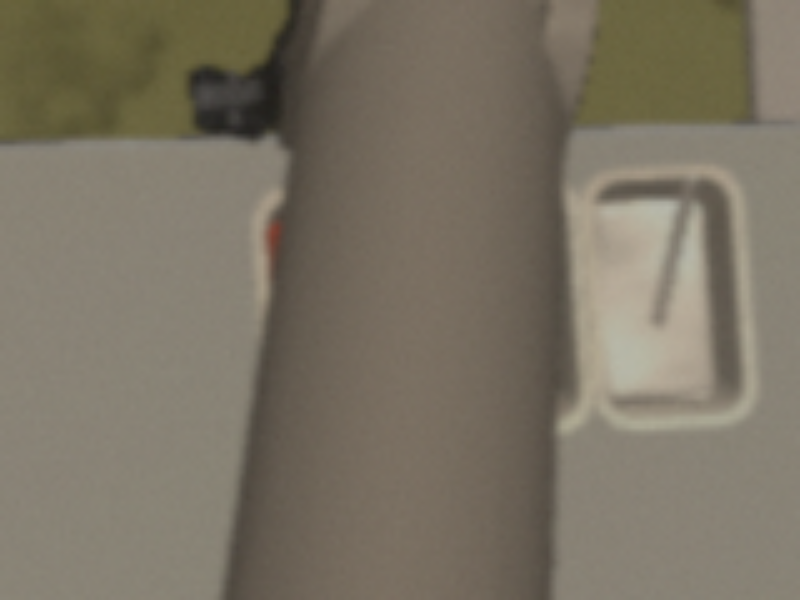

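The arm hides the red pot in the top view. The fingers are past its far end, so I'll go by the wrist force.

```bash
echo '[[[0,0,0],[0,0,0],0.02],[[0,0,0],[0,0,0],0.02],[[-0.005,0,0],[0,0,0],0.02],[[-0.005,0,0],[0,0,0],0.02],[[0,0,0],[0,0,0],0.02]]' > m.json && python3 shift.py m.json;python3 to.py .4953 -.221 .064 .0245; echo '[[[-0.004,0,0],[0,0,0],0.02],[[-0.004,0,0],[0,0,0],0.02],[[-0.004,0,0],[0,0,0],0.02],[[0,0,0],[0,0,0],0.02]]' > m.json && python3 shift.py m.json;python3 to.py .4953 -.221 .064 .0245
```

```text
clock: 2.55
tcp_pos: [0.5034, -0.223, 0.0668]
eef_rot: [0.0, 1.0, 0.012, -0.0]
ft_force: [-0.0, 1.1, 0.4]
opening: 0.0203
gripper_force: 0.0
pos [ 0.5034 -0.223   0.0668] yaw 0.0241 tilt 0.0006
d in current axes [-0.0081 -0.0022  0.0028] in target axes [-0.0081 -0.0022  0.0028] rotvec [ 0.0005  0.0003 -0.0004]
clock: 2.95
tcp_pos: [0.4917, -0.223, 0.0662]
eef_rot: [0.0, 1.0, 0.012, -0.0]
ft_force: [0.3, 0.2, -0.3]
opening: 0.0199
gripper_force: 0.0
pos [ 0.4917 -0.223   0.0662] yaw 0.0244 tilt 0.0005
d in current axes [ 0.0036 -0.002   0.0022] in target axes [ 0.0036 -0.0019  0.0022] rotvec [ 0.0001  0.0005 -0.0001]
```

```bash
echo '[[[-0.008,-0.0015,0],[0,0,0],0.02],[[-0.008,0,0],[0,0,0],0.02],[[-0.008,0,0],[0,0,0],0.02],[[-0.008,0,0],[0,0,0],0.02],[[-0.008,0,0],[0,0,0],0.02]]' > m.json && python3 shift.py m.json; python3 to.py .4097 -.2235 .064 .0245;python3 - <<'E'
from h import *
p,d=bot.read_camera("scene"); cv2.imwrite("pics/b.png",cv2.resize(p[140:290,290:490],None,fx=4,fy=4,interpolation=2)[:,:,::-1])
E
```

```text
clock: 3.45
tcp_pos: [0.4517, -0.2225, 0.0664]
eef_rot: [0.0, 1.0, 0.012, 0.0]
ft_force: [1.1, 0.7, -0.0]
opening: 0.0201
gripper_force: 0.6
pos [ 0.4517 -0.2225  0.0664] yaw 0.0247 tilt 0.0002
d in current axes [-0.042   0.      0.0024] in target axes [-0.042   0.      0.0024] rotvec [ 0.0002 -0.0002  0.0002]
```

View pics/b.png

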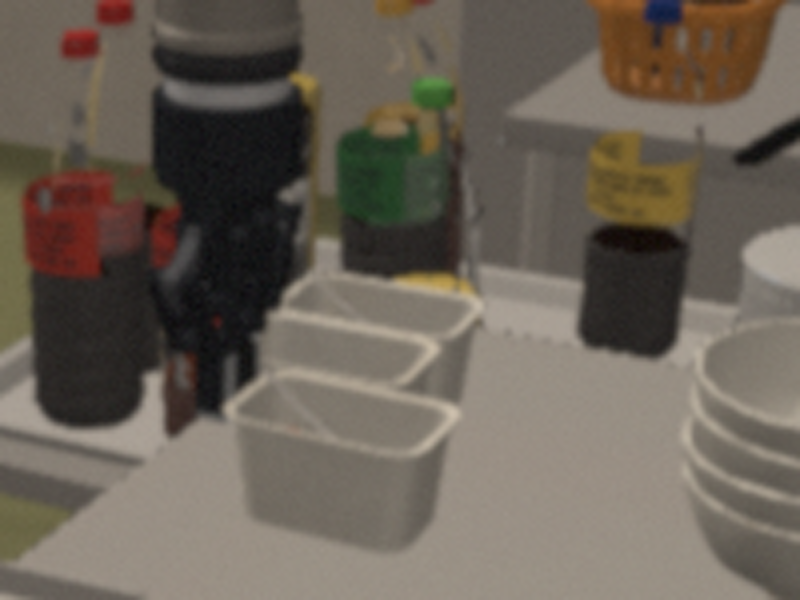

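The red pot, with its rim corners at about (235,410) and (455,415), has slid partway out and is upright. The neighbours are still in line.

```bash
echo '[[[-0.009,0,0],[0,0,0],0.02],[[-0.009,0,0],[0,0,0],0.02],[[-0.009,0,0],[0,0,0],0.02],[[-0.009,0,0],[0,0,0],0.02],[[-0.007,0,0],[0,0,0],0.02]]' > m.json && python3 shift.py m.json; echo '[[[0,0,0],[0,0,0],0.02],[[0,0,0],[0,0,0],0.02],[[0.01,0,0],[0,0,0],0.02],[[0,0,-0.03],[0,0,0],0.02],[[0,0,-0.04],[0,0,0],0.02]]' > m.json && python3 shift.py m.json; echo '[[[0,0,-0.04],[0,0,0],0.085],[[0,0.05,0],[0,0,0],0.085],[[0,0.05,0],[0,0,0],0.085],[[0,0.05,0],[0,0,0],0.085],[[0,0,0],[0,0,0],0.085]]' > m.json && python3 shift.py m.json; python3 - <<'E'
from h import *
p,d=bot.read_camera("top"); cv2.imwrite("pics/c.png",p[180:380,60:460,::-1]); np.savez("top1.npz",p=p,d=d)
E
```

```text
clock: 4.0
tcp_pos: [0.4083, -0.2235, 0.0662]
eef_rot: [0.0, 1.0, 0.012, -0.0]
ft_force: [1.6, 0.1, 1.2]
opening: 0.0199
gripper_force: 0.6
clock: 4.5
tcp_pos: [0.4191, -0.2222, 0.1355]
eef_rot: [-0.001, 1.0, 0.013, -0.002]
ft_force: [0.1, -0.1, 0.2]
opening: 0.0203
gripper_force: 0.0
clock: 5.0
tcp_pos: [0.4221, -0.3813, 0.1766]
eef_rot: [0.003, 1.0, 0.008, 0.0]
ft_force: [-0.9, 1.3, -0.3]
opening: 0.0848
gripper_force: 0.0
```

View pics/c.png

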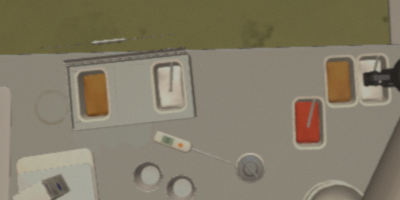

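Red now stands free at crop (309,122), with brown and white unmoved at (340,80) and (372,80).

```bash
python3 - <<'E'
from h import *
D=np.load("top1.npz");p=D["p"]
for thr in(145,148,151): [print(thr,*o) for o in rims("top",p,(345,272,390,336),.0605,thr)]
P=cloud("top",D["d"]);m=(P[...,2]>.05)&(P[...,2]<.068)&(P[...,0]>.26)&(P[...,0]<.42)&(abs(P[...,1]+.22)<.06)
m[:272]=0
q=P[m];q=q[(q[:,0]<.372)|(q[:,1]>-.255)]
print(rect(q),len(q)); print(cast("top",[[369,302]],.06))
E
```

```text
145 c=(343.9,-225.5) xlen=122.2 ylen=82.8 yaw=-0.0038 1851.861111111111
148 c=(344.3,-225.6) xlen=122.1 ylen=82.1 yaw=-0.0127 1811.625
151 c=(340.5,-221.3) xlen=113.6 ylen=72.5 yaw=-0.0050 1738.9166666666667
c=(340.2,-232.3) xlen=112.5 ylen=90.0 yaw=-0.0413 482
[[ 0.34138344 -0.22199428  0.06      ]]
```

```bash
echo '[[[0,-0.045,0],[0,0,0],0.071],[[0,-0.045,0],[0,0,0],0.071],[[0,-0.045,0],[0,0,0],0.071],[[0,-0.045,0],[0,0,0],0.071],[[0,-0.045,0],[0,0,0],0.071]]' > m.json && python3 shift.py m.json; echo '[[[0,-0.045,0],[0,0,0],0.071],[[0,-0.03,0],[0,0,0.025],0.071],[[0,0,0.045],[0,0,0],0.071],[[0,0,0.045],[0,0,0],0.071],[[0,0,0.045],[0,0,0],0.071]]' > m.json && python3 shift.py m.json; echo '[[[0,0,0.02],[0,0,0],0.071],[[0,0,0],[0,0,0],0.071],[[0,0,0],[0,0,0],0.071]]' > m.json && python3 shift.py m.json;python3 to.py .3405 -.2215 .011 0
```

```text
clock: 5.55
tcp_pos: [0.4176, -0.1448, 0.1763]
eef_rot: [-0.0, 1.0, 0.014, 0.0]
ft_force: [0.9, 0.1, -0.0]
opening: 0.071
gripper_force: 0.0
clock: 6.05
tcp_pos: [0.4164, -0.0713, 0.0406]
eef_rot: [-0.0, 1.0, 0.002, 0.001]
ft_force: [1.3, -1.5, -0.2]
opening: 0.0708
gripper_force: 0.0
clock: 6.35
tcp_pos: [0.4161, -0.0722, 0.0216]
eef_rot: [-0.0, 1.0, 0.001, 0.0]
ft_force: [-0.0, -0.7, -0.4]
opening: 0.0706
gripper_force: 0.0
pos [ 0.4161 -0.0722  0.0216] yaw 0.0016 tilt 0.0004
d in current axes [-0.0759  0.1492  0.0106] in target axes [-0.0756  0.1493  0.0106] rotvec [-0.0004 -0.0001  0.0016]
```

```bash
for i in 1; do echo '[[[0,0,0.005],[0,0,0],0.071],[[0,0,0],[0,0,0],0.071]]' > m.json && python3 shift.py m.json; echo '[[[0,0,0.002],[0,0,0],0.071],[[0,0,0],[0,0,0],0.071]]' > m.json && python3 shift.py m.json; echo '[[[0,0,0.002],[0,0,0],0.071],[[0,0,0],[0,0,0],0.071]]' > m.json && python3 shift.py m.json;  echo '[[[0,0,0.002],[0,0,0],0.071],[[0,0,0],[0,0,0],0.071]]' > m.json && python3 shift.py m.json; done | grep -E "tcp|ft"
```

```text
tcp_pos: [0.4166, -0.0732, 0.0172]
ft_force: [-0.1, -0.3, -0.2]
tcp_pos: [0.416, -0.0734, 0.0147]
ft_force: [0.7, -0.2, 0.0]
tcp_pos: [0.4156, -0.0733, 0.0122]
ft_force: [0.3, -0.7, 0.6]
tcp_pos: [0.4159, -0.0734, 0.011]
ft_force: [-2.7, -0.2, 10.1]
```

```bash
echo '[[[0,0,-0.04],[0,0,0],0.085],[[0,0,-0.04],[0,0,0],0.085],[[0,0,-0.03],[0,0,0],0.085],[[-0.019,0.037,0],[0,0,0],0.085],[[-0.019,0.037,0],[0,0,0],0.085]]' > m.json && python3 shift.py m.json; echo '[[[-0.019,0.037,0],[0,0,0],0.085],[[-0.019,0.037,0],[0,0,0],0.085],[[0,0,0],[0,0,0],0.085],[[0,0,0],[0,0,0],0.085]]' > m.json && python3 shift.py m.json; python3 to.py .3405 -.2215 .068 -.002
```

```text
clock: 7.65
tcp_pos: [0.3787, -0.1478, 0.1216]
eef_rot: [0.001, 1.0, 0.002, 0.002]
ft_force: [0.5, -0.9, 0.0]
opening: 0.0849
gripper_force: 0.0
clock: 8.05
tcp_pos: [0.3392, -0.2217, 0.1202]
eef_rot: [-0.0, 1.0, -0.001, 0.0]
ft_force: [0.6, 0.1, 0.6]
opening: 0.0848
gripper_force: 0.0
pos [ 0.3392 -0.2217  0.1202] yaw -0.0028 tilt 0.0002
d in current axes [ 0.0013 -0.0002  0.0522] in target axes [ 0.0013 -0.0002  0.0522] rotvec [-0.0002 -0.     -0.0008]
```

```bash
echo '[[[0.001,0,0.026],[0,0,0],0.085],[[0,0,0.026],[0,0,0],0.085],[[0,0,0],[0,0,0],0.085],[[0,0,0],[0,0,0],0.085]]' > m.json && python3 shift.py m.json; python3 to.py .3405 -.2215 .068 0; echo '[[[0,0,0],[0,0,0],0.06],[[0,0,0],[0,0,0],0.06],[[0,0,0],[0,0,0],0.06],[[0,0,0],[0,0,0],0.06],[[0,0,0],[0,0,0],0.06]]' > m.json && python3 shift.py m.json 30;  python3 to.py .3405 -.2215 .068 0
```

```text
clock: 8.45
tcp_pos: [0.3411, -0.2201, 0.0683]
eef_rot: [-0.0, 1.0, 0.001, -0.0]
ft_force: [-0.5, -0.9, 0.3]
opening: 0.085
gripper_force: 0.0
pos [ 0.3411 -0.2201  0.0683] yaw 0.0023 tilt 0.0011
d in current axes [-0.0006  0.0014  0.0003] in target axes [-0.0006  0.0014  0.0003] rotvec [-0.0008  0.0007  0.0023]
clock: 8.95
tcp_pos: [0.342, -0.2213, 0.07]
eef_rot: [0.001, 1.0, 0.0, 0.001]
ft_force: [-1.6, 2.2, 5.8]
opening: 0.0676
gripper_force: 32.0
pos [ 0.342  -0.2213  0.07  ] yaw 0.0002 tilt 0.0028
d in current axes [-0.0015  0.0002  0.002 ] in target axes [-0.0015  0.0002  0.002 ] rotvec [ 0.001  -0.0026  0.0002]
```

The opening stopped at 67.6 mm with an upward push on the tool, so the tips are too high on the rim. I'll reopen, go 3 mm lower and grip again.

```bash
echo '[[[0,0,0],[0,0,0],0.085],[[0,0,0],[0,0,0],0.085],[[0,0,0.003],[0,0,0],0.085],[[0,0,0],[0,0,0],0.085],[[0,0,0],[0,0,0],0.085]]' > m.json && python3 shift.py m.json; python3 to.py .3405 -.2215 .065 0; echo '[[[0,0,0],[0,0,0],0.06],[[0,0,0],[0,0,0],0.06],[[0,0,0],[0,0,0],0.06],[[0,0,0],[0,0,0],0.06],[[0,0,0],[0,0,0],0.06]]' > m.json && python3 shift.py m.json 30;  python3 to.py .3405 -.2215 .065 0
```

```text
clock: 9.45
tcp_pos: [0.3405, -0.2212, 0.0651]
eef_rot: [-0.0, 1.0, -0.0, -0.0]
ft_force: [0.7, -0.3, 0.7]
opening: 0.0851
gripper_force: 0.0
pos [ 0.3405 -0.2212  0.0651] yaw -0.0002 tilt 0.0004
d in current axes [-0.      0.0003  0.0001] in target axes [-0.      0.0003  0.0001] rotvec [-0.0001  0.0003 -0.0002]
clock: 9.95
tcp_pos: [0.3407, -0.2213, 0.0658]
eef_rot: [0.0, 1.0, -0.0, -0.0]
ft_force: [-1.5, 1.0, 6.5]
opening: 0.0676
gripper_force: 31.8
pos [ 0.3407 -0.2213  0.0658] yaw -0.0003 tilt 0.0001
d in current axes [-0.0002  0.0002  0.0008] in target axes [-0.0002  0.0002  0.0008] rotvec [ 0.      0.0001 -0.0003]
```

The opening is the same 4 mm lower down, so that reading is pad compliance and the grip on the rim is sound. I'll lift.

```bash
echo '[[[0,0,-0.005],[0,0,0],0.06],[[0,0,-0.015],[0,0,0],0.06],[[0,0,-0.03],[0,0,0],0.06],[[0,0,-0.03],[0,0,0],0.06],[[0,0,-0.03],[0,0,0],0.06]]' > m.json && python3 shift.py m.json; echo '[[[0,0,-0.015],[0,0,-0.03],0.06],[[0,0,0],[0,0,-0.03],0.06],[[0,0,0],[0,0,-0.022],0.06],[[0,0,0],[0,0,0],0.06]]' > m.json && python3 shift.py m.json; python3 to.py .4195 .1535 .19 .082; python3 - <<'E'
from h import *
p,d=bot.read_camera("scene"); cv2.imwrite("pics/d.png",cv2.resize(p[90:310,290:560],None,fx=2.9,fy=2.7,interpolation=2)[:,:,::-1])
E
```

```text
clock: 10.45
tcp_pos: [0.34, -0.2209, 0.1762]
eef_rot: [-0.0, 1.0, -0.0, -0.0]
ft_force: [0.5, -1.1, -1.9]
opening: 0.0673
gripper_force: 34.8
clock: 10.85
tcp_pos: [0.3396, -0.2207, 0.1889]
eef_rot: [-0.001, 0.999, 0.041, -0.001]
ft_force: [0.4, -0.4, -2.2]
opening: 0.0677
gripper_force: 34.8
pos [ 0.3396 -0.2207  0.1889] yaw 0.0823 tilt 0.0030
d in current axes [ 0.1104 -0.3664 -0.0008] in target axes [ 0.1103 -0.3664 -0.0011] rotvec [-0.0016  0.0025  0.0003]
```

View pics/d.png

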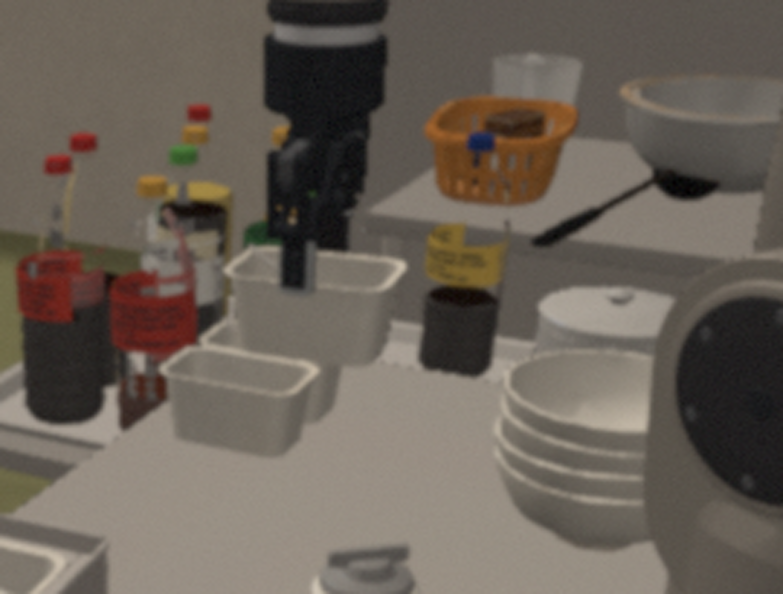

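The pot hangs level from the fingers, which are near the middle of its rim. I'll carry it over the bay.

```bash
echo '[[[0.0123,-0.0407,0],[0,0,0],0.06],[[0.0123,-0.0407,0],[0,0,0],0.06],[[0.0123,-0.0407,0],[0,0,0],0.06],[[0.0123,-0.0407,0],[0,0,0],0.06],[[0.0123,-0.0407,0],[0,0,0],0.06]]' > m.json && python3 shift.py m.json; echo '[[[0.0123,-0.0407,0],[0,0,0],0.06],[[0.0123,-0.0407,0],[0,0,0],0.06],[[0.0123,-0.0407,0],[0,0,0],0.06],[[0.0119,-0.0408,0],[0,0,0],0.06],[[0,0,0],[0,0,0],0.06]]' > m.json && python3 shift.py m.json; echo '[[[0,0,0],[0,0,0],0.06],[[0,0,0],[0,0,0],0.06]]' > m.json && python3 shift.py m.json; python3 to.py .4195 .1535 .19 .082; python3 - <<'E'
from h import *
p,d=bot.read_camera("scene"); q,e=bot.read_camera("top"); np.savez("over.npz",p=p,d=d,q=q,e=e)
cv2.imwrite("pics/e.png",np.hstack([cv2.resize(p[150:400,120:370],None,fx=1.6,fy=1.6),cv2.resize(q[200:350,100:250],(400,400))])[:,:,::-1])
P=cloud("scene",d); m=(d>0)&(P[...,2]>.172)&(P[...,2]<.192)&(abs(P[...,0]-.42)<.08)&(abs(P[...,1]-.15)<.06)
print(m.sum(),rect(P[m]),np.argwhere(m).min(0),np.argwhere(m).max(0))
E
```

```text
clock: 11.4
tcp_pos: [0.3847, -0.0118, 0.1894]
eef_rot: [-0.0, 0.999, 0.041, -0.001]
ft_force: [0.8, -0.3, -1.1]
opening: 0.0675
gripper_force: 34.9
clock: 11.9
tcp_pos: [0.4208, 0.1596, 0.1901]
eef_rot: [-0.003, 0.999, 0.045, 0.0]
ft_force: [0.1, 0.3, -1.5]
opening: 0.0674
gripper_force: 35.0
clock: 12.1
tcp_pos: [0.42, 0.1516, 0.1893]
eef_rot: [0.001, 0.999, 0.04, -0.001]
ft_force: [0.5, -0.9, -2.1]
opening: 0.0673
gripper_force: 35.0
pos [0.42   0.1516 0.1893] yaw 0.0804 tilt 0.0026
d in current axes [-0.0003 -0.0019 -0.0007] in target axes [-0.0003 -0.0019 -0.0007] rotvec [ 0.0011  0.0023 -0.0016]
1219 c=(415.2,151.3) xlen=113.0 ylen=94.5 yaw=-0.2384 [241 201] [279 284]
```

View pics/e.png

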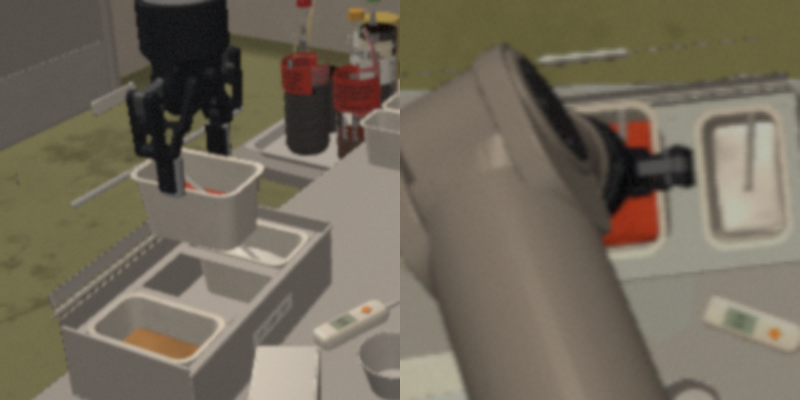

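The scene view shows the pot level above the middle bay. In the top crop its -y rim edge is visible at x≈663, with the far end at y≈103 and the near end at y≈247. Depth separates the rim from the station, so I'll measure the pot in the station's frame.

```bash
python3 - <<'E'
from h import *
D=np.load("over.npz"); e=D["e"]; P=cloud("top",e); a=.082
B=np.array([.4195,.1535]); X=np.array([np.cos(a),np.sin(a)]);Y=np.array([-np.sin(a),np.cos(a)])
for nm,P in(("top",P),("scene",cloud("scene",D["d"]))):
    xy=P[...,:2]-B; x=xy@X; y=xy@Y; z=P[...,2]
    m=(z>.174)&(z<.191)&(abs(x)<.075)&(abs(y)<.05)
    print(nm,m.sum(),"zmed",np.median(z[m]))
    for lo in range(-36,40,6):
        k=m&(y*1000>=lo)&(y*1000<lo+6)
        if k.sum()>3: print(lo,k.sum(),"x",x[k].min().round(4),x[k].max().round(4))
    for lo in range(-48,50,12):
        k=m&(x*1000>=lo)&(x*1000<lo+12)
        if k.sum()>3: print("xbin",lo,"y",y[k].min().round(4),y[k].max().round(4))
E
```

```text
top 290 zmed 0.18451815045907327
-36 84 x -0.0511 0.0527
-30 24 x -0.0542 0.0549
-24 21 x -0.054 0.0559
-18 38 x -0.055 0.0569
-12 30 x -0.0546 0.0569
-6 20 x -0.054 0.0559
0 20 x -0.0533 0.0567
6 12 x 0.0515 0.057
12 9 x 0.0504 0.0559
18 5 x 0.0543 0.0564
xbin -48 y -0.0371 -0.0286
xbin -36 y -0.0367 -0.0327
xbin -24 y -0.0375 -0.0326
xbin -12 y -0.0428 -0.0338
xbin 12 y -0.0373 -0.0323
xbin 24 y -0.0378 -0.0088
xbin 36 y -0.0376 -0.0094
xbin 48 y -0.0353 0.0219
scene 1055 zmed 0.1815862170324195
-36 366 x -0.052 0.0379
-30 12 x -0.0548 -0.0396
-24 16 x -0.0568 -0.0515
-18 14 x -0.0567 -0.0516
-12 26 x -0.0572 0.051
-6 34 x -0.0575 0.0549
0 36 x -0.0571 0.0557
6 36 x -0.0568 0.0543
12 41 x -0.0573 0.056
18 36 x -0.0557 0.0538
24 180 x -0.0551 0.0523
30 71 x -0.0489 0.045
36 63 x -0.0126 0.0091
xbin -48 y -0.0384 0.0341
xbin -36 y -0.0377 0.034
xbin -24 y -0.0415 0.038
xbin -12 y -0.0496 0.0462
xbin 0 y -0.038 0.0459
xbin 12 y -0.0378 0.0315
xbin 24 y -0.0374 0.0327
xbin 36 y -0.0388 0.0326
xbin 48 y -0.0078 0.0273
```

```bash
echo '[[[-0.0003,-0.002,0.025],[0,0,0],0.06],[[0,0,0.025],[0,0,0],0.06],[[0,0,0.02],[0,0,0],0.06],[[0,0,0],[0,0,0],0.06],[[0,0,0],[0,0,0],0.06]]' > m.json && python3 shift.py m.json; python3 to.py .4195 .1535 .119 .082
```

```text
clock: 12.7
tcp_pos: [0.4203, 0.1542, 0.1205]
eef_rot: [0.0, 0.999, 0.04, -0.0]
ft_force: [-0.7, 1.6, -1.8]
opening: 0.0674
gripper_force: 35.1
pos [0.4203 0.1542 0.1205] yaw 0.0805 tilt 0.0003
d in current axes [-0.0008  0.0007  0.0015] in target axes [-0.0008  0.0007  0.0015] rotvec [ 0.0003  0.0002 -0.0015]
```

```bash
echo '[[[-0.0006,0.0004,0.01],[0,0,0],0.06],[[0,0,0.01],[0,0,0],0.06],[[0,0,0.006],[0,0,0],0.06],[[0,0,0],[0,0,0],0.06],[[0,0,0],[0,0,0],0.06]]' > m.json && python3 shift.py m.json; echo '[[[0,0,0.004],[0,0,0],0.06],[[0,0,0.004],[0,0,0],0.06],[[0,0,0.002],[0,0,0],0.06],[[0,0,0],[0,0,0],0.06],[[0,0,0],[0,0,0],0.06]]' > m.json && python3 shift.py m.json; python3 to.py .4195 .1535 .0843 .082
```

```text
clock: 13.2
tcp_pos: [0.4195, 0.1546, 0.0942]
eef_rot: [0.0, 0.999, 0.041, -0.0]
ft_force: [-0.6, 0.4, -1.6]
opening: 0.0671
gripper_force: 35.1
clock: 13.7
tcp_pos: [0.4196, 0.1545, 0.0842]
eef_rot: [0.0, 0.999, 0.041, -0.0]
ft_force: [-0.7, 0.5, -1.7]
opening: 0.0677
gripper_force: 35.1
pos [0.4196 0.1545 0.0842] yaw 0.0819 tilt 0.0001
d in current axes [-0.0002  0.001  -0.0001] in target axes [-0.0002  0.001  -0.0001] rotvec [ 0.0001  0.     -0.0001]
```

```bash
echo '[[[0,0.0007,0],[0,0,0],0.06],[[0,0,0],[0,0,0],0.06],[[0,0,0],[0,0,0],0.085],[[0,0,0],[0,0,0],0.085],[[0,0,0],[0,0,0],0.085]]' > m.json && python3 shift.py m.json; echo '[[[0,0,-0.02],[0,0,0],0.085],[[0,0,-0.04],[0,0,0],0.085],[[0,0,-0.04],[0,0,0],0.085],[[0,0,-0.04],[0,0,0],0.085],[[0,0.0,-0.03],[0,0,0],0.02]]' > m.json && python3 shift.py m.json; echo '[[[-0.03,0.04,-0.02],[0,0,0],0.0],[[-0.03,0.04,0],[0,0,0],0.0],[[0,0.05,0],[0,0,0],0.0],[[0,0.05,0],[0,0,0],0.0],[[0,0,0],[0,0,0],0]]' > m.json && python3 shift.py m.json; python3 to.py .4195 .1535 .3 .082; python3 - <<'E'
from h import *
p,d=bot.read_camera("scene"); q,e=bot.read_camera("top"); np.savez("put.npz",p=p,d=d,q=q,e=e)
cv2.imwrite("pics/f.png",np.hstack([cv2.resize(p[150:400,120:370],None,fx=1.6,fy=1.6),cv2.resize(q[200:350,100:250],(400,400))])[:,:,::-1])
for thr in(148,152): [print(thr,*o) for o in rims("top",q,(120,235,262,312),.0705,thr)]
E
```

```text
clock: 14.2
tcp_pos: [0.4199, 0.1539, 0.0845]
eef_rot: [-0.0, 0.999, 0.041, 0.0]
ft_force: [-0.3, 0.5, 0.2]
opening: 0.085
gripper_force: 0.0
clock: 14.7
tcp_pos: [0.4202, 0.1542, 0.2571]
eef_rot: [-0.0, 0.999, 0.041, 0.002]
ft_force: [0.2, -0.7, -0.2]
opening: 0.0729
gripper_force: 0.0
clock: 15.2
tcp_pos: [0.376, -0.0336, 0.273]
eef_rot: [0.001, 0.999, 0.035, 0.0]
ft_force: [0.2, 0.8, 0.1]
opening: 0.0001
gripper_force: 0.0
pos [ 0.376  -0.0336  0.273 ] yaw 0.0709 tilt 0.0022
d in current axes [ 0.0566 -0.1835 -0.0274] in target axes [ 0.0587 -0.1829 -0.027 ] rotvec [ 0.0022 -0.0004 -0.0111]
148 c=(415.9,151.4) xlen=129.4 ylen=246.5 yaw=0.0799 5009.333333333333
152 c=(413.3,232.9) xlen=116.2 ylen=75.4 yaw=0.0790 1842.625
152 c=(419.7,153.6) xlen=116.5 ylen=75.8 yaw=0.0743 1842.9722222222224
152 c=(438.5,91.9) xlen=121.1 ylen=70.3 yaw=-0.5982 307.09722222222223
```

View pics/f.png

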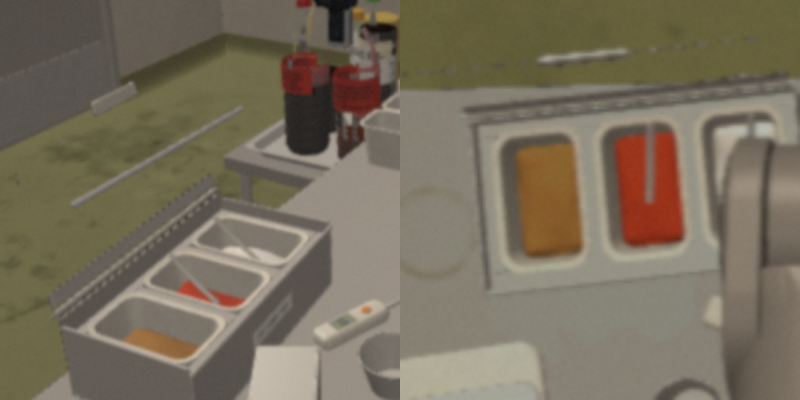

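Red is seated level in the middle bay: its rim centre comes out at (0.4197, 0.1536), against the bay's (0.4195, 0.1535). The lid's grey lip is at crop (113,98) in the scene view and (583,56) in the top view, so I'll triangulate it.

```bash
python3 - <<'E'
from h import *
A=[]
for n,uv in(("scene",(190.6,211)),("top",(168.6,221))):
    c=cal(n)[0]["eye"]; r=cast(n,[uv],0.)[0]-c; r/=np.linalg.norm(r); A.append((c,r))
(c1,r1),(c2,r2)=A
t=np.linalg.lstsq(np.c_[r1,-r2],c2-c1,rcond=None)[0]; p1,p2=c1+t[0]*r1,c2+t[1]*r2
print(p1,p2); m=(p1+p2)/2-[.4195,.1535,0]; a=.082
print("station frame",m[0]*np.cos(a)+m[1]*np.sin(a),-m[0]*np.sin(a)+m[1]*np.cos(a),m[2])
E
```

```text
[0.50234138 0.15846738 0.241073  ] [0.50321322 0.15921761 0.24135524]
station frame 0.08343507195715466 -0.0014965468563047047 0.24121412073480036
```

```bash
echo '[[[0,0,-0.035],[0,0,-0.011],0],[[0.0306,-0.0304,0],[0,0,0],0],[[0.0306,-0.0304,0],[0,0,0],0],[[0.0306,-0.0304,0],[0,0,0],0],[[0.0306,-0.0304,0],[0,0,0],0]]' > m.json && python3 shift.py m.json; echo '[[[0.0306,-0.0304,0],[0,0,0],0],[[0.0306,-0.0304,0],[0,0,0],0],[[0,0,0],[0,0,0],0],[[0,0,0],[0,0,0],0]]' > m.json && python3 shift.py m.json; python3 to.py .544 .1637 .22 .082
```

```text
clock: 15.8
tcp_pos: [0.4875, 0.1086, 0.3081]
eef_rot: [-0.0, 0.999, 0.048, 0.0]
ft_force: [1.7, -0.3, -0.4]
opening: 0.0
gripper_force: 0.0
clock: 16.2
tcp_pos: [0.5415, 0.1737, 0.3072]
eef_rot: [-0.0, 0.999, 0.049, -0.001]
ft_force: [-0.2, 0.7, -0.2]
opening: 0.0004
gripper_force: 0.0
pos [0.5415 0.1737 0.3072] yaw 0.0975 tilt 0.0022
d in current axes [0.0017 0.0103 0.0872] in target axes [0.0017 0.0102 0.0872] rotvec [-0.0011  0.002   0.0155]
```

```bash
echo '[[[0.003,0.01,0.03],[0,0,0.015],0],[[0,0,0.03],[0,0,0],0],[[0,0,0.027],[0,0,0],0],[[0,0,0],[0,0,0],0],[[0,0,0],[0,0,0],0]]' > m.json && python3 shift.py m.json; python3 to.py .4285 .1543 .22 .082; echo '[[[-0.012,0,0],[0,0,0],0],[[-0.012,0,0],[0,0,0],0],[[-0.012,0,0],[0,0,0],0],[[-0.012,0,0],[0,0,0],0],[[-0.012,0,0],[0,0,0],0]]' > m.json && python3 shift.py m.json;  python3 to.py .4285 .1543 .22 .082;
```

```text
clock: 16.7
tcp_pos: [0.5459, 0.1611, 0.2216]
eef_rot: [0.0, 0.999, 0.039, 0.0]
ft_force: [0.6, -0.1, 0.5]
opening: -0.0002
gripper_force: 0.0
pos [0.5459 0.1611 0.2216] yaw 0.0776 tilt 0.0005
d in current axes [-0.1175 -0.0023  0.0016] in target axes [-0.1175 -0.0028  0.0016] rotvec [ 0.0005 -0.0001 -0.0044]
clock: 17.2
tcp_pos: [0.4855, 0.1568, 0.2213]
eef_rot: [0.0, 0.999, 0.039, 0.001]
ft_force: [0.9, -0.1, 0.3]
opening: -0.0001
gripper_force: 0.4
pos [0.4855 0.1568 0.2213] yaw 0.0781 tilt 0.0012
d in current axes [-0.057  -0.0019  0.0013] in target axes [-0.057  -0.0022  0.0013] rotvec [ 0.0002 -0.0011 -0.0039]
```

```bash
echo '[[[-0.012,0,0],[0,0,0],0],[[-0.012,0,0],[0,0,0],0],[[-0.012,0,0],[0,0,0],0],[[-0.012,0,0],[0,0,0],0],[[-0.012,0,0],[0,0,0],0]]' > m.json && python3 shift.py m.json;echo '[[[-0.012,0,0],[0,0,0],0],[[0,0,0],[0,0,0],0],[[0,0,0],[0,0,0],0],[[0,0,-0.04],[0,0,0],0],[[0,0,-0.04],[0,0,0],0]]' > m.json && python3 shift.py m.json; echo '[[[0,0.05,0],[0,0,0],0],[[0,0.05,0],[0,0,0],0],[[0,0.05,0],[0,0,0],0],[[0,0.05,0],[0,0,0],0],[[0,0,0],[0,0,0],0]]' > m.json && python3 shift.py m.json; echo '[[[0,0,0],[0,0,0],0],[[0,0,0],[0,0,0],0],[[0,0,0],[0,0,0],0],[[0,0,0],[0,0,0],0]]' > m.json && python3 shift.py m.json; python3 - <<'E'
from h import *
p,d=bot.read_camera("scene"); q,e=bot.read_camera("top"); np.savez("end.npz",p=p,d=d,q=q,e=e)
cv2.imwrite("pics/g.png",np.hstack([cv2.resize(p[150:400,120:370],None,fx=1.6,fy=1.6),cv2.resize(q[200:350,100:250],(400,400))])[:,:,::-1])
for thr in(148,152): [print(thr,*o) for o in rims("top",q,(340,228,462,300),.0605,thr)]
E
```

```text
clock: 17.7
tcp_pos: [0.4255, 0.152, 0.2207]
eef_rot: [0.0, 0.999, 0.039, -0.0]
ft_force: [0.3, 0.3, 0.2]
opening: -0.0002
gripper_force: 0.0
clock: 18.2
tcp_pos: [0.4144, 0.1509, 0.301]
eef_rot: [0.0, 0.999, 0.039, -0.001]
ft_force: [0.9, -0.6, 1.5]
opening: 0.0001
gripper_force: 0.0
clock: 18.7
tcp_pos: [0.4304, -0.0559, 0.3007]
eef_rot: [0.001, 0.999, 0.033, -0.0]
ft_force: [-0.6, 1.5, 0.1]
opening: 0.0003
gripper_force: 0.0
clock: 19.1
tcp_pos: [0.4304, -0.047, 0.3009]
eef_rot: [0.0, 0.999, 0.04, 0.0]
ft_force: [-0.2, -0.5, 0.0]
opening: 0.0001
gripper_force: 0.0
148 c=(427.9,-328.4) xlen=113.4 ylen=142.6 yaw=0.0261 3353.152777777778
152 c=(427.8,-328.3) xlen=112.6 ylen=141.6 yaw=0.0247 1948.5416666666667
```

View pics/g.png

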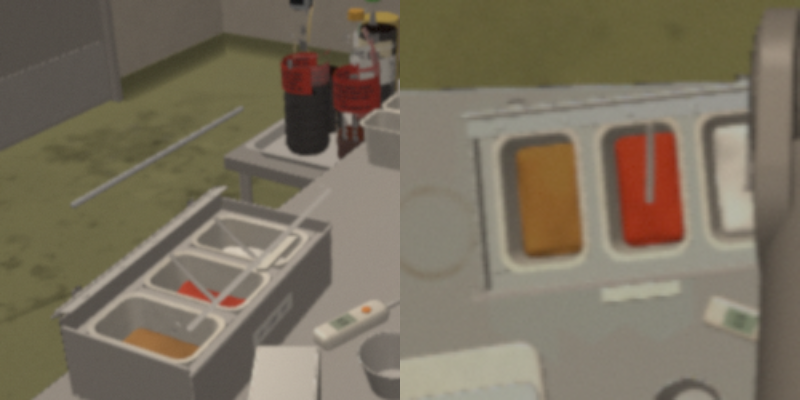

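The lip is now at crop (640,293) in the top view and about (280,252) in the scene view, so the lid has come down. I'll check the lip's height, as the scene view leaves it unclear whether it is fully shut.

```bash
python3 - <<'E'
from h import *
A=[]
for n,uv in(("scene",(120+280/1.6,150+252/1.6)),("top",(190.2,309.9))):
    c=cal(n)[0]["eye"]; r=cast(n,[uv],0.)[0]-c; r/=np.linalg.norm(r); A.append((c,r))
(c1,r1),(c2,r2)=A
t=np.linalg.lstsq(np.c_[r1,-r2],c2-c1,rcond=None)[0]; p1,p2=c1+t[0]*r1,c2+t[1]*r2
print(p1,p2); m=(p1+p2)/2-[.4195,.1535,0]; a=.082
print("station frame",m[0]*np.cos(a)+m[1]*np.sin(a),-m[0]*np.sin(a)+m[1]*np.cos(a),m[2])
p,d=bot.read_camera("scene"); q=np.load("end.npz")["p"]; print("diff",np.abs(p[220:400,150:340].astype(int)-q[220:400,150:340]).mean())
E
```

```text
[0.33674482 0.14446154 0.12050191] [0.33776049 0.14508984 0.12059499]
station frame -0.0826855763836693 -0.001958268426136529 0.12054844921153576
diff 2.6464132553606237
```

```bash
echo '[[[0,0.04,0],[0,0,0],0],[[0,0.04,0],[0,0,0],0],[[0,0,0],[0,0,0],0],[[0,0,0],[0,0,0],0],[[0,0,0],[0,0,0],0]]' > m.json && python3 shift.py m.json >/dev/null; python3 - <<'E'
from h import *
p,d=bot.read_camera("scene"); q,e=bot.read_camera("top"); np.savez("end2.npz",p=p,d=d,q=q,e=e); o=np.load("end.npz")
cv2.imwrite("pics/i.png",np.hstack([cv2.resize(o["p"][220:370,170:320],(400,400),interpolation=2),cv2.resize(p[220:370,170:320],(400,400),interpolation=2)])[:,:,::-1])
P=cloud("scene",d); a=.082; xy=P[...,:2]-[.4195,.1535]; x=xy@[np.cos(a),np.sin(a)]; y=xy@[-np.sin(a),np.cos(a)];z=P[...,2]
for nm,Q in(("scene",P),("top",cloud("top",e))):
    xy=Q[...,:2]-[.4195,.1535]; x=xy@[np.cos(a),np.sin(a)]; y=xy@[-np.sin(a),np.cos(a)];z=Q[...,2]
    k=(abs(y)<.04)&(x<-.06)&(x>-.12)&(z>.07)
    print(nm,k.sum(),x[k].mean() if k.any() else 0,np.percentile(z[k],[5,50,95]) if k.any() else 0)
E
```

```text
scene 403 -0.08007157100676615 [0.07542301 0.0791496  0.08190184]
top 346 -0.07530205898219772 [0.07133927 0.07974112 0.08421609]
```

View pics/i.png

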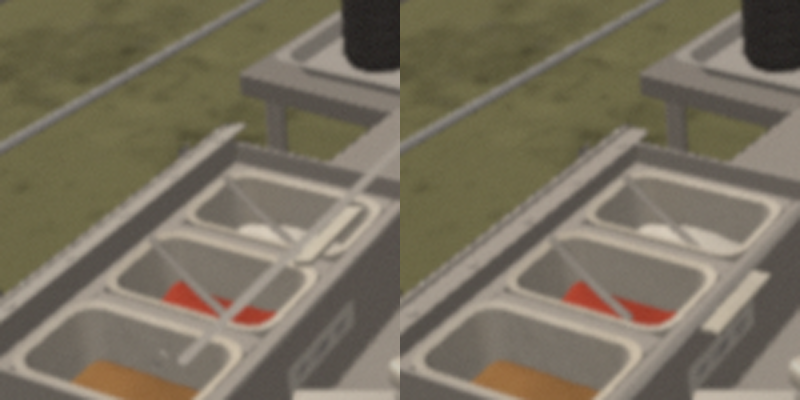

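On the left the lid was still falling. On the right its lip rests on the front wall at z≈0.079. I'll wait a second to confirm it has settled.

```bash
echo '[[[0,0,0],[0,0,0],0],[[0,0,0],[0,0,0],0],[[0,0,0],[0,0,0],0],[[0,0,0],[0,0,0],0],[[0,0,0],[0,0,0],0]]' > m.json && python3 shift.py m.json >/dev/null;echo '[[[0,0,0],[0,0,0],0],[[0,0,0],[0,0,0],0],[[0,0,0],[0,0,0],0],[[0,0,0],[0,0,0],0],[[0,0,0],[0,0,0],0]]' > m.json && python3 shift.py m.json; python3 - <<'E'
from h import *
p,d=bot.read_camera("scene"); o=np.load("end2.npz"); a=.082
print("diff",np.abs(p[220:370,150:340].astype(int)-o["p"][220:370,150:340]).mean(),np.abs(p[220:370,480:].astype(int)-o["p"][220:370,480:]).mean())
for Q in(cloud("scene",o["d"]),cloud("scene",d)):
    xy=Q[...,:2]-[.4195,.1535]; x=xy@[np.cos(a),np.sin(a)]; y=xy@[-np.sin(a),np.cos(a)];z=Q[...,2]
    k=(abs(y)<.025)&(x<-.072)&(x>-.12)&(z>.05); print(k.sum(),x[k].mean(),np.percentile(z[k],[10,50,90,98]))
E
```

```text
clock: 20.85
tcp_pos: [0.4364, -0.128, 0.3009]
eef_rot: [0.0, 0.999, 0.039, 0.0]
ft_force: [0.5, 0.6, 0.3]
opening: -0.0002
gripper_force: 0.0
diff 1.225672514619883 1.4832222222222222
318 -0.08006096105515174 [0.05880839 0.07890388 0.08123478 0.08199727]
314 -0.08021659830930136 [0.068828   0.07880794 0.08096473 0.08224243]
```

The lid is at rest: the pixel difference in its area is no more than noise. The arm touches nothing, and brown and white are where they started.

```bash
python3 -c "
from station import bot
print(bot.close_job())"
```

```text
the job is handed in; nothing more can be done
None
```

The job is handed in (no verdict was shown): the red pot was slid about 85 mm out of the row and hangs released in the middle bay, the lid looks fully shut in the last pictures, and the brown and white pots measured within about 1 mm of where they started.

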